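# Put the three solution tubes back in their own spring clips

## Robot

A 6-joint arm with a two-finger parallel gripper is mounted at the origin on a cart in front of the work surface, level with it; the furniture and walls round the work are solid. World frame = base frame: x ahead of the robot, y to its left, z up, the work surface at z = 0. Lengths are in m, angles in degrees, forces in N, time in s.
With the tool pointing down it reaches from about 0.4 to 0.825 m from the base axis. Payload 7 kg.
Tool frame: the origin (TCP) lies on the centre line of the jaws, within the pads' length; the fingertips stand 19 mm ahead of it and the grasp point (between the pads) is the TCP (r.tip_extent is the distance from the TCP to the fingertips, in m); z points along the fingers, y is the line along which they close (so a half turn about z gives the same grasp; the last joint's range is limited). The gripper opens to 88 mm and grips with 3 to 60 N. Pads are 19 mm wide; open, the fingers measure 130 mm over their backs; the gripper's body (78 mm by 193 mm) begins 47 mm behind the grasp point.
Start: joints at [-54.712, 20.546, 0.682, 0, -70.136, -16.507], TCP at [0.217, -0.639, 0.246] pointing down, gripper open.
Joint ranges: [-176.03, 176.03], [-82.01, 121.73], [-58.28, 71.71], [-173.87, 95.51], [-174.79, -0.11], [-173.66, 173.66]. Speed limits (degrees/s): [136.94, 136.94, 172.46, 180, 180, 180].

## Interface

Orientations are given as [roll, pitch, yaw] about the fixed x, y, z axes, in that order (R = Rz(yaw) Ry(pitch) Rx(roll)).
In Python, from plant import r gives the robot as it stands. The module is installed in compiled form; this text tells all that it offers.
- The arm moves only by the tool jog_arm, never from a script. Its argument "deltas" is a list that holds one entry, the list of rows, each a list of 5 numbers: the opening, from -1 (shut) to 1 (fully open), then the shift along the world's x, y, z in cm, then the turn about the world's z in rad. In form: [[[claw, dx, dy, dz, turn], ...]]. A call has 1 to 8 rows; each row shifts and turns the commanded pose from where the row before left it; what a row does not reach is not made up. A row lasts 1/8 s, in which the tool goes at most 62.5 mm and 10.7 degrees, less where a joint would pass 70% of its speed; a pose out of reach is approached as far as the arm can. A call with a gripper value outside its range is refused whole. The fingers move at their own pace and stop on an object; "force" is the grip in N (left out, the last holds). Time passes only in rows, so rows that do not move let the fingers close. It gives the time, the measured TCP pose, the force, the opening and the grip force at its end, in the units of the state.
- r.get_state(): the state, without advancing time (a new reading comes with each control period).
- r.capture(name): name is "scene" or "top"; returns the picture (420x560x3 uint8, blue, green, red); there is no depth.
- r.camera_info(name): a dict with "fx", "fy", "cx", "cy" (pixels), "k1" (the pictures are not rectified: a ray, as slopes to the right and down, at radius r is drawn at 1 + k1 r^2 times it, then the intrinsics apply), "view" (4x4, takes a point from world to camera coordinates). Camera axes: x right, y up, looking along -z (the intrinsics and any distortion apply to the point x, -y, -z); pixel columns grow to the right and rows downward; lengths in m; the calibration is good to about 2 mm. A picture is of the moment at which its call begins. camera_info takes no time and is no camera call.
- r.close_job(): hands the job in; it is judged then, once.
The state is a dict: "time_s": time; "joints": joint angles; "qd": joint speeds; "joint_torque": joint torques, N m; "tcp_pos": TCP position; "eef_rot": TCP orientation; "contact_force": force on the tool from outside, world axes, zero at the start; "moment": the same for the moment, N m; "gripper_width": finger opening in m; "gripper_force": force on a finger pad.
Only numpy, scipy, OpenCV 4.12 (cv2) and the standard library are available. Lean on these libraries where they do the work, as an engineer would, in place of code of your own. Each camera call takes 0.05 s, during which the arm holds its last target. There are 200 camera calls.

## Task

The three solution tubes were clipped into each other's places on the spring-clip rack to the right of the microscope. Move them round, using the spare place with the white label (or any free spot) on the way, until each tube is snapped fully home in the pair of clips behind the label of its own colour, in the middle between the two clips, and let go. Leave the beaker and the vial beside the rack standing where they are.

Things in the scene. Friction and masses are not known exactly. Their poses are not given: they have to be found in the camera images.
- red_tube: white 15 ml centrifuge tube with a red cap and red tape round its middle, about 40 g, lying along its own x axis: straight body 17 mm in diameter from x = -40 to +39 mm, cap 23 mm in diameter over the ribs, x = -55 to -40 mm, conical end to x = +58 mm. Origin on the axis in the middle of the tape, midway between the two clips. Starts clipped in, cap at the label end.
- yellow_tube: white 15 ml centrifuge tube with a yellow cap and yellow tape round its middle, about 40 g, lying along its own x axis: straight body 17 mm in diameter from x = -40 to +39 mm, cap 23 mm in diameter over the ribs, x = -55 to -40 mm, conical end to x = +58 mm. Origin on the axis in the middle of the tape, midway between the two clips. Starts clipped in, cap at the label end.
- blue_tube: white 15 ml centrifuge tube with a blue cap and blue tape round its middle, about 40 g, lying along its own x axis: straight body 17 mm in diameter from x = -40 to +39 mm, cap 23 mm in diameter over the ribs, x = -55 to -40 mm, conical end to x = +58 mm. Origin on the axis in the middle of the tape, midway between the two clips. Starts clipped in, cap at the label end.
- label_red: red label plate, 21 x 38 x 3 mm, lying flat on the front edge of the clip rack; origin at the centre of its underside, 8 mm above the table. Its +x runs from the label back along its own pair of clips, z up. A tube that is home in this label's clips has its origin at x = +78 mm, y = 0, z = +44 mm in this frame (52 mm above the table).
- label_yellow: yellow label plate, 21 x 38 x 3 mm, lying flat on the front edge of the clip rack; origin at the centre of its underside, 8 mm above the table. Its +x runs from the label back along its own pair of clips, z up. A tube that is home in this label's clips has its origin at x = +78 mm, y = 0, z = +44 mm in this frame (52 mm above the table).
- label_blue: blue label plate, 21 x 38 x 3 mm, lying flat on the front edge of the clip rack; origin at the centre of its underside, 8 mm above the table. Its +x runs from the label back along its own pair of clips, z up. A tube that is home in this label's clips has its origin at x = +78 mm, y = 0, z = +44 mm in this frame (52 mm above the table).
- label_blank: plain white (spare place, empty at the start) label plate, 21 x 38 x 3 mm, lying flat on the front edge of the clip rack; origin at the centre of its underside, 8 mm above the table. Its +x runs from the label back along its own pair of clips, z up. A tube that is home in this label's clips has its origin at x = +78 mm, y = 0, z = +44 mm in this frame (52 mm above the table).
- clip_rack: grey plate 170 x 252 x 8 mm (origin: underside centre), labels at its -x edge; 4 places along y, 58 mm apart. Each: two dark sprung C-clips open upward, 12 mm wide, 60 mm apart, 44 mm clear between, only the plate below; lips 66 mm high. Tubes snap out straight up (12 N), in straight down (7 N). The microscope left of it, round y = 0, is solid: cross it with fingertips above z = 0.5 m
- beaker_by: clear 50 ml beaker, 45 mm in diameter, 58 mm high, standing loose to the right of the rack; origin at the centre of its underside. To be left alone.
- vial_by: amber glass vial with a black cap, 25 mm in diameter, 55 mm high, standing loose to the right of the rack; origin at the centre of its underside. To be left alone.

How it is judged (in metres and radians):
At the end, for the whole second after the job is handed in: Each tube lies at rest in both clips behind the label of its own colour, fully down (axis within 3 mm of its home height and 4 mm sideways), its middle within 12 mm of midway between the clips and within 0.12 rad of parallel to them, released (x of red_tube in the frame of label_red between 0.066 and 0.09 m and y of red_tube in the frame of label_red between -0.004 and 0.004 m and z of red_tube in the frame of label_red between 0.041 and 0.047 m and angle between the x axis of red_tube and the x axis of label_red, either way round below 0.12 rad and linear speed of each of red_tube, yellow_tube, blue_tube below 0.02 m/s and x of yellow_tube in the frame of label_yellow between 0.066 and 0.09 m and y of yellow_tube in the frame of label_yellow between -0.004 and 0.004 m and z of yellow_tube in the frame of label_yellow between 0.041 and 0.047 m and angle between the x axis of yellow_tube and the x axis of label_yellow, either way round below 0.12 rad and x of blue_tube in the frame of label_blue between 0.066 and 0.09 m and y of blue_tube in the frame of label_blue between -0.004 and 0.004 m and z of blue_tube in the frame of label_blue between 0.041 and 0.047 m and angle between the x axis of blue_tube and the x axis of label_blue, either way round below 0.12 rad); the robot touches nothing.
It fails at once if the beaker is knocked over or pushed more than 25 mm from where it stood (distance of beaker_by from where it was at the start of the episode above 0.025 m or angle between beaker_by's own z axis and vertical above 0.5 rad).
It fails at once if the vial is knocked over or pushed more than 25 mm from where it stood (distance of vial_by from where it was at the start of the episode above 0.025 m or angle between vial_by's own z axis and vertical above 0.5 rad).
It also fails if it takes over 96 s, if anything falls off the work surface, if the arm or the gripper's body presses on something with over 40 N, if the wrist force passes 120 N, or if a joint passes its speed limit or range.

## Working session

There is one attempt and no reset: what is moved stays moved. The work goes in short steps, Python scripts to look and compute and a tool call to move; the robot and the scene stay as the last step left them, time stands still between calls to the robot, and variables do not carry over. Pictures are saved under pics/ and viewed, at most 14 in all, crops included, and the job is handed in when it is done.

Besides the shell and the picture viewer there is one more tool, called after "Call:" by a JSON object that holds its "method" and its "body". jog_arm: Moves the arm, as the interface text tells. Its arguments: {"type":"object","properties":{"deltas":{"type":"array"},"force":{"type":"number"}},"required":["deltas"]}

```bash
mkdir -p pics; python3 - <<'E'
from plant import r
import cv2
for n in("scene","top"):
    cv2.imwrite(f"pics/{n}0.png",r.capture(n)); i=r.camera_info(n); print(n,i)
print(r.get_state(), r.tip_extent)
E
```

```text
scene {'fx': 513.2843282477411, 'fy': 513.2843282477411, 'cx': 278.8045751323567, 'cy': 205.23947556860702, 'k1': 0.06560679302253827, 'view': array([[ 0.76329894, -0.64600489, -0.00723923, -0.63928966],
       [ 0.29381433,  0.33713855,  0.89443319, -0.08060153],
       [-0.5753676 , -0.6848469 ,  0.44714299, -0.89658968],
       [ 0.        ,  0.        ,  0.        ,  1.        ]])}
top {'fx': 421.57695003574014, 'fy': 421.57695003574014, 'cx': 274.23427665061746, 'cy': 212.61837841705915, 'k1': 0.03140318782908579, 'view': array([[ 0.01884566, -0.9998086 , -0.00525392, -0.35566183],
       [ 0.98750351,  0.01779085,  0.1565896 , -0.52780029],
       [-0.15646616, -0.0081393 ,  0.98764978, -0.84795016],
       [ 0.        ,  0.        ,  0.        ,  1.        ]])}
{'time_s': 0.1, 'joints': array([-5.47112227e+01,  2.05850902e+01,  6.40500624e-01, -1.83315467e-02,
       -7.01359939e+01, -1.65069097e+01]), 'qd': array([-0.0538535 , -0.09968686,  0.14616086,  0.14638518, -0.01466747,
       -0.02514101]), 'joint_torque': array([-5.59265245e-04, -5.84160304e+01,  2.93756837e+01,  7.01569989e+00,
        1.01481011e-02, -5.17498586e-05]), 'tcp_pos': array([ 0.2171805 , -0.63868294,  0.24475101]), 'eef_rot': array([ 1.79917841e+02, -6.37464170e-03, -1.61224369e+02]), 'contact_force': array([0.24735654, 0.2243759 , 0.66598348]), 'moment': array([-0.01836446,  0.01458227,  0.0371745 ]), 'gripper_force': 0.0, 'gripper_width': 0.08799863462859815} 0.019
```

View pics/top0.png

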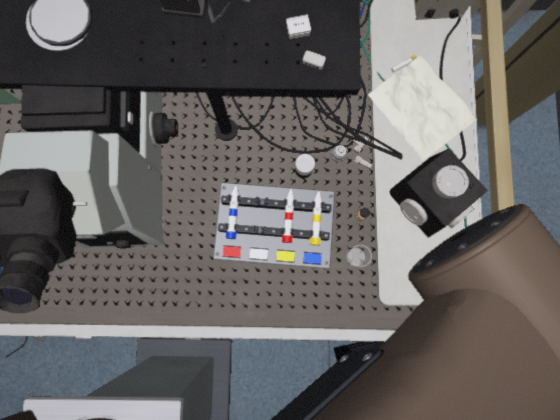

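View pics/scene0.png

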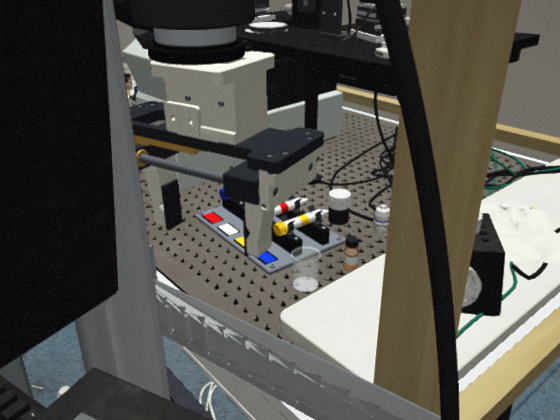

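Top view: labels red (231,252), white (258,254), yellow (286,256) and blue (313,258). The blue tube (232,220) is at the red label, the red tube (289,222) is at yellow and the yellow tube (317,222) is at blue, so the white place is empty. The beaker is at (359,256) and the vial at (364,214).

```bash
cat > h.py <<'E'
import numpy as np,cv2
from plant import r
def px2w(n,uv,z):
    i=r.camera_info(n); K=np.array([[i['fx'],0,i['cx']],[0,i['fy'],i['cy']],[0,0,1]])
    d=np.array([(np.array(uv)-[i['cx'],i['cy']])/i['fx']])[0]
    s=d.copy()
    for _ in range(20): s=d/(1+i['k1']*(s@s))
    V=i['view']; R=V[:3,:3]; c=-R.T@V[:3,3]
    ray=R.T@np.array([s[0],-s[1],-1]); return c+ray*(z-c[2])/ray[2]
def masks(im):
    h=cv2.cvtColor(im,cv2.COLOR_BGR2HSV)
    f=lambda a,b,s=120:cv2.inRange(h,(a,s,60),(b,255,255))
    return dict(red=f(0,8)|f(172,180),yellow=f(20,35),blue=f(105,130))
def blobs(im,box,amin=8):
    x0,y0,x1,y1=box; out=[]
    for c,m in masks(im).items():
        n,l,st,ce=cv2.connectedComponentsWithStats(m[y0:y1,x0:x1])
        for k in range(1,n):
            if st[k,4]>=amin: out.append((c,int(st[k,4]),ce[k]+[x0,y0],st[k,:4].tolist()))
    return out
E
python3 - <<'E'
from h import *
im=cv2.imread('pics/top0.png')
for c,a,uv,bb in blobs(im,(205,175,345,275)):
    print(c,a,uv.round(1),bb,*[(z,px2w('top',uv,z)[:2].round(4)) for z in(.011,.058)])
h=cv2.cvtColor(im,cv2.COLOR_BGR2HSV); w=cv2.inRange(h[243:267,245:272],(0,0,190),(180,60,255)); 
ys,xs=np.nonzero(w); print('white',len(xs),px2w('top',(xs.mean()+245,ys.mean()+243),.011))
for n,uv in dict(beaker=(359,256),vial=(364,214),knob=(178,127),scope=(162,243),jar=(305,160)).items(): print(n,px2w('top',uv,.05).round(3))
cv2.imwrite('pics/crop0.png',cv2.resize(im[175:275,205:385],None,fx=4,fy=4,interpolation=cv2.INTER_CUBIC))
E
```

```text
red 46 [288.3 215.5] [80, 38, 8, 7] (0.011, array([ 0.5332, -0.3764])) (0.058, array([ 0.5261, -0.3752]))
red 71 [286.7 238.5] [76, 60, 13, 8] (0.011, array([ 0.4829, -0.3735])) (0.058, array([ 0.4784, -0.3724]))
red 162 [231.3 251.3] [18, 71, 17, 11] (0.011, array([ 0.4533, -0.2551])) (0.058, array([ 0.4503, -0.2601]))
yellow 52 [316.3 217.9] [108, 40, 8, 7] (0.011, array([ 0.529 , -0.4373])) (0.058, array([ 0.5221, -0.4329]))
yellow 74 [314.6 240.8] [104, 62, 12, 8] (0.011, array([ 0.4791, -0.4337])) (0.058, array([ 0.4748, -0.4295]))
yellow 166 [285.1 255.7] [72, 76, 17, 11] (0.011, array([ 0.4458, -0.3706])) (0.058, array([ 0.4432, -0.3697]))
blue 48 [232.9 212. ] [24, 34, 8, 7] (0.011, array([ 0.5387, -0.2555])) (0.058, array([ 0.5313, -0.2605]))
blue 69 [230.7 234.7] [21, 56, 11, 8] (0.011, array([ 0.489 , -0.2524])) (0.058, array([ 0.4841, -0.2576]))
blue 172 [312.  257.9] [99, 78, 17, 11] (0.011, array([ 0.4424, -0.4283])) (0.058, array([ 0.44  , -0.4244]))
white 174 [ 0.44985322 -0.31236734  0.011     ]
beaker [ 0.446 -0.521  0.05 ]
vial [ 0.533 -0.533  0.05 ]
knob [ 0.715 -0.135  0.05 ]
scope [ 0.465 -0.116  0.05 ]
jar [ 0.647 -0.409  0.05 ]
```

View pics/crop0.png

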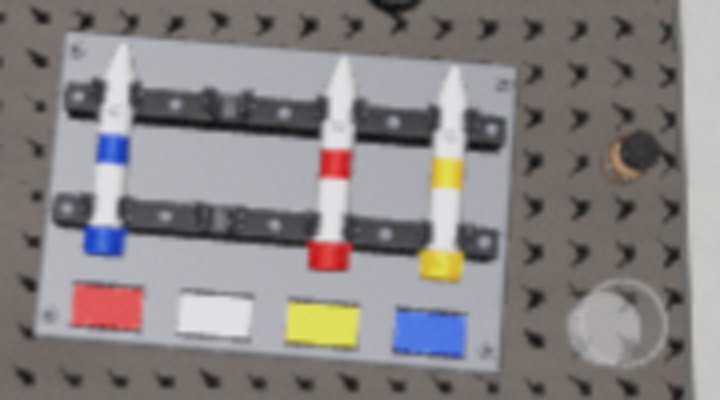

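The crop confirms the layout: rack yaw is about -3.6°, and the tape positions match the label-derived homes to 2 mm. Plan: red→white, yellow→yellow, blue→blue, red→red.

Call:
{"method": "jog_arm", "body": {"deltas": [[[-0.2, 4.4, 3.8, 0, -0.056], [-0.2, 4.4, 3.8, 0, -0.056], [-0.2, 4.4, 3.8, 0, -0.056], [-0.2, 4.4, 3.8, 0, -0.056], [-0.2, 4.4, 3.8, 0, -0.056], [-0.2, 4.4, 3.7, 0, -0.056], [-0.2, 4.3, 3.7, 0, -0.055], [-0.2, 0, 0, -5, 0]]], "force": 40}}

```text
time_s: 1.1
tcp_pos: [0.5294, -0.3735, 0.1983]
eef_rot: [-179.8, 0.4, 176.6]
contact_force: [-0.3, -0.9, -1.6]
gripper_width: 0.0356
gripper_force: 0.0
```

Call:
{"method": "jog_arm", "body": {"deltas": [[[-0.2, 0, 0, -5, 0], [-0.2, 0, 0, -2, 0], [-0.2, 0, 0, -2, 0], [-0.2, 0, 0, 0, 0]]]}}

```text
time_s: 1.6
tcp_pos: [0.523, -0.3745, 0.1035]
eef_rot: [179.9, -0.2, 176.4]
contact_force: [-0.1, 1.0, 1.2]
gripper_width: 0.0348
gripper_force: 0.0
```

```bash
python3 - <<'E'
from h import *
s=r.get_state(); print(s['tcp_pos'],s['eef_rot'],s['time_s'])
im=r.capture('scene'); cv2.imwrite('pics/s1.png',cv2.resize(im[150:310,150:400],None,fx=3,fy=3))
E
```

```text
[ 0.52301387 -0.37448558  0.10353314] [179.92030124  -0.22375581 176.36188877] 1.6
```

View pics/s1.png

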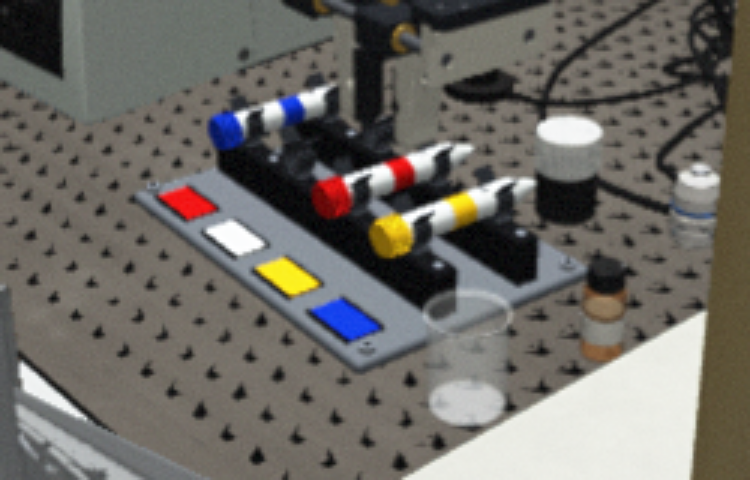

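The scene view shows both finger tips straddling the red tube's tape (400,172 in the crop) with the neighbours clear. Next I go down and grip.

Call:
{"method": "jog_arm", "body": {"deltas": [[[-0.2, 0.1, -0.1, -2.5, 0], [-0.2, 0, 0, -2.6, 0], [-0.2, 0, 0, 0, 0], [-0.7, 0, 0, 0, 0], [-0.8, 0, 0, 0, 0], [-0.8, 0, 0, 0, 0]]], "force": 40}}

```text
time_s: 2.4
tcp_pos: [0.5262, -0.3751, 0.056]
eef_rot: [180.0, 0.1, 176.4]
contact_force: [1.0, 7.8, 5.1]
gripper_width: 0.016
gripper_force: 40.0
```

Call:
{"method": "jog_arm", "body": {"deltas": [[[-0.8, 0, 0, 0, 0], [-0.8, 0, 0, 1, 0], [-0.8, 0, 0, 1, 0], [-0.8, 0, 0, 2, 0], [-0.8, 0, 0, 3, 0], [-0.8, 0, 0, 0, 0], [-0.8, 0, 0, 0, 0]]]}}

```text
time_s: 3.28
tcp_pos: [0.5253, -0.3763, 0.1253]
eef_rot: [-180.0, 0.1, 176.4]
contact_force: [0.1, 0.0, -1.0]
gripper_width: 0.0157
gripper_force: 40.0
```

```bash
python3 - <<'E'
from h import *
s=r.get_state(); print(s['tcp_pos'],s['eef_rot'],s['time_s'])
im=r.capture('scene'); cv2.imwrite('pics/s2.png',cv2.resize(im[150:310,150:400],None,fx=3,fy=3))
E
```

```text
[ 0.52532825 -0.37629343  0.12532966] [-1.79977896e+02  6.76370422e-02  1.76364066e+02] 3.275
```

View pics/s2.png

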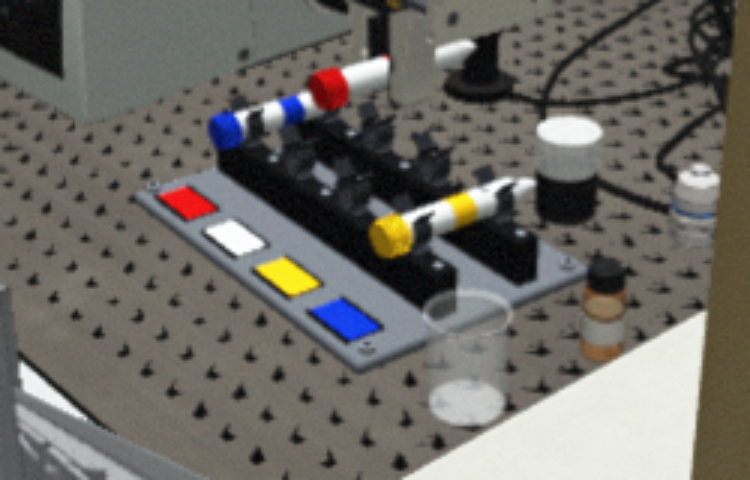

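The red tube is out, level and held at its middle (crop 390,70), with both clips of the yellow place empty. Next it goes to the white place.

Call:
{"method": "jog_arm", "body": {"deltas": [[[-0.8, 0.2, 3, 0, 0], [-0.8, 0.15, 2.9, 0, 0], [-0.8, 0, 0, -2, 0], [-0.8, 0, 0, -1, 0], [-0.8, 0, 0, 0, 0]]]}}

```text
time_s: 3.95
tcp_pos: [0.528, -0.3171, 0.0933]
eef_rot: [180.0, -0.1, 176.4]
contact_force: [-0.6, -0.2, 0.3]
gripper_width: 0.0157
gripper_force: 40.0
```

Call:
{"method": "jog_arm", "body": {"deltas": [[[-0.8, 0, 0, -1, 0], [-0.8, 0, 0, -1, 0], [-0.8, 0, 0, -1, 0], [-0.8, 0, 0, -1, 0], [-0.8, 0, 0, 0, 0], [-0.8, 0, 0, 0, 0]]]}}

```text
time_s: 4.7
tcp_pos: [0.5292, -0.3171, 0.0547]
eef_rot: [-180.0, 0.0, 176.4]
contact_force: [1.3, 1.3, 4.2]
gripper_width: 0.0161
gripper_force: 40.0
```

Call:
{"method": "jog_arm", "body": {"deltas": [[[-0.8, 0, 0, -0.2, 0], [-0.8, 0, 0, 0, 0], [-0.8, 0, 0, 0, 0]]]}}

```text
time_s: 5.08
tcp_pos: [0.5292, -0.3171, 0.0545]
eef_rot: [-180.0, 0.1, 176.4]
contact_force: [-4.4, 5.9, 18.4]
gripper_width: 0.0159
gripper_force: 40.0
```

```bash
python3 - <<'E'
from h import *
s=r.get_state(); print(s['tcp_pos'],s['contact_force'],s['time_s'])
im=r.capture('scene'); cv2.imwrite('pics/s3.png',cv2.resize(im[150:310,150:400],None,fx=3,fy=3))
E
```

```text
[ 0.52924288 -0.31710369  0.05449304] [-4.35374486  5.85765557 18.40642572] 5.075
```

View pics/s3.png

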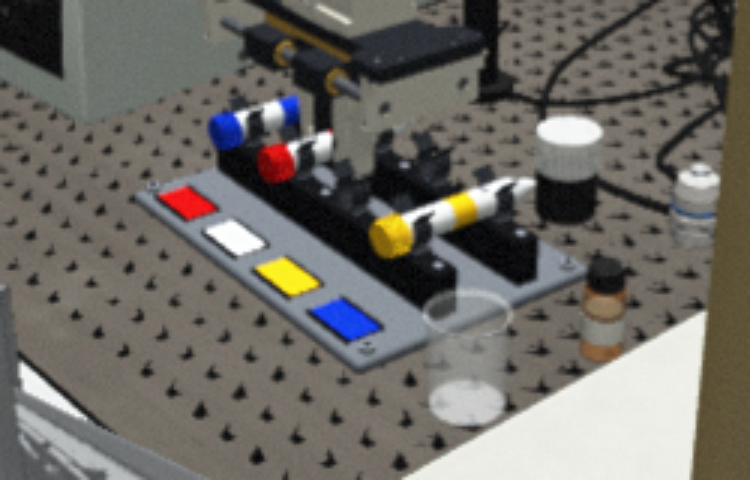

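The red tube is seated in the white place: a hard stop at 18 N, with its cap level with the neighbours at (275,162). Release it and go on to the yellow tube.

Call:
{"method": "jog_arm", "body": {"deltas": [[[-0.2, 0, 0, 0.2, 0], [-0.2, 0, 0, 0, 0], [-0.2, 0, 0, 2, 0], [-0.2, 0, 0, 4.5, 0], [-0.2, -0.37, -5.8, 0, 0], [-0.2, -0.36, -5.8, 0, 0], [-0.2, 0, 0, -2, 0], [-0.2, 0, 0, 0, 0]]]}}

```text
time_s: 6.12
tcp_pos: [0.5197, -0.4329, 0.0968]
eef_rot: [179.9, -0.2, 176.3]
contact_force: [-0.0, -0.4, 0.7]
gripper_width: 0.0355
gripper_force: 0.0
```

```bash
python3 - <<'E'
from h import *
im=r.capture('top')
for c,a,uv,bb in blobs(im,(205,175,345,275)):
    print(c,a,uv.round(1),bb,px2w('top',uv,.058)[:2].round(4))
E
```

```text
red 48 [260.6 213.6] [52, 36, 8, 7] [ 0.5289 -0.3179]
red 69 [258.7 236.6] [49, 58, 11, 8] [ 0.4812 -0.315 ]
red 162 [231.3 251.3] [18, 71, 17, 11] [ 0.4503 -0.2601]
yellow 74 [314.6 240.8] [104, 62, 12, 8] [ 0.4748 -0.4295]
yellow 166 [285.1 255.7] [72, 76, 17, 11] [ 0.4432 -0.3697]
blue 48 [232.9 212. ] [24, 34, 8, 7] [ 0.5313 -0.2605]
blue 69 [230.7 234.7] [21, 56, 11, 8] [ 0.4841 -0.2576]
blue 173 [312.  257.9] [99, 78, 17, 11] [ 0.4399 -0.4244]
```

Call:
{"method": "jog_arm", "body": {"deltas": [[[-0.2, 0.1, 0, -2, 0], [-0.2, 0, 0, -2.1, 0], [-0.2, 0, 0, 0, 0], [-0.8, 0, 0, 0, 0], [-0.8, 0, 0, 0, 0], [-0.8, 0, 0, 0, 0]]], "force": 40}}

```text
time_s: 6.92
tcp_pos: [0.5232, -0.433, 0.0598]
eef_rot: [-180.0, 0.1, 176.4]
contact_force: [0.5, 3.2, 4.1]
gripper_width: 0.016
gripper_force: 40.0
```

Call:
{"method": "jog_arm", "body": {"deltas": [[[-0.8, 0, 0, 1, 0], [-0.8, 0, 0, 1, 0], [-0.8, 0, 0, 2, 0], [-0.8, 0, 0, 3, 0], [-0.8, 0, 0, 0, 0], [-0.8, 0, 0, 0, 0]]]}}

```text
time_s: 7.68
tcp_pos: [0.5225, -0.4331, 0.1292]
eef_rot: [-180.0, 0.1, 176.4]
contact_force: [0.2, 0.4, -0.9]
gripper_width: 0.0159
gripper_force: 40.0
```

Call:
{"method": "jog_arm", "body": {"deltas": [[[-0.8, 0.2, 2.9, 0, 0], [-0.8, 0.15, 2.9, 0, 0], [-0.8, 0, 0, -2, 0], [-0.8, 0, 0, -1, 0], [-0.8, 0, 0, 0, 0]]]}}

```text
time_s: 8.3
tcp_pos: [0.5252, -0.375, 0.0972]
eef_rot: [180.0, -0.1, 176.4]
contact_force: [-0.4, -0.4, 0.3]
gripper_width: 0.0159
gripper_force: 40.0
```

Call:
{"method": "jog_arm", "body": {"deltas": [[[-0.8, 0, 0, -1, 0], [-0.8, 0, 0, -1, 0], [-0.8, 0, 0, -1, 0], [-0.8, 0, 0, -1, 0], [-0.8, 0, 0, -0.2, 0], [-0.8, 0, 0, 0, 0], [-0.8, 0, 0, 0, 0]]]}}

```text
time_s: 9.18
tcp_pos: [0.5264, -0.375, 0.0583]
eef_rot: [-180.0, 0.1, 176.4]
contact_force: [-4.4, 5.6, 16.3]
gripper_width: 0.0158
gripper_force: 40.0
```

Call:
{"method": "jog_arm", "body": {"deltas": [[[-0.2, 0, 0, 0.2, 0], [-0.2, 0, 0, 0, 0], [-0.2, 0, 0, 2, 0], [-0.2, 0, 0, 4.5, 0], [-0.2, 0.3, 5.75, 0, 0], [-0.2, 0.3, 5.75, 0, 0], [-0.2, 0, 0, -3, 0], [-0.2, 0, 0, 0, 0]]]}}

```text
time_s: 10.18
tcp_pos: [0.5305, -0.2591, 0.0915]
eef_rot: [180.0, -0.3, 176.4]
contact_force: [-0.1, -1.0, -0.3]
gripper_width: 0.035
gripper_force: 0.0
```

```bash
python3 - <<'E'
from h import *
im=r.capture('top')
for c,a,uv,bb in blobs(im,(205,175,345,275)):
    print(c,a,uv.round(1),bb,px2w('top',uv,.058)[:2].round(4))
E
```

```text
red 70 [258.6 236.5] [48, 58, 12, 8] [ 0.4813 -0.3149]
red 163 [231.3 251.2] [18, 71, 17, 11] [ 0.4503 -0.2601]
yellow 52 [288.3 215.9] [80, 38, 8, 7] [ 0.5252 -0.3752]
yellow 71 [286.6 238.8] [77, 60, 11, 8] [ 0.4778 -0.3723]
yellow 167 [285.1 255.8] [72, 76, 17, 11] [ 0.4432 -0.3698]
blue 69 [230.7 234.7] [21, 56, 11, 8] [ 0.4841 -0.2576]
blue 174 [312.  257.9] [99, 78, 17, 11] [ 0.4398 -0.4245]
```

Call:
{"method": "jog_arm", "body": {"deltas": [[[-0.2, 0, -0.1, -2, 0], [-0.2, 0, 0, -1.6, 0], [-0.2, 0, 0, 0, 0], [-0.8, 0, 0, 0, 0], [-0.8, 0, 0, 0, 0], [-0.8, 0, 0, 0, 0]]], "force": 40}}

```text
time_s: 10.98
tcp_pos: [0.5326, -0.2594, 0.0583]
eef_rot: [179.9, 0.1, 176.4]
contact_force: [-0.3, 11.9, 3.9]
gripper_width: 0.016
gripper_force: 40.0
```

Call:
{"method": "jog_arm", "body": {"deltas": [[[-0.8, 0, 0, 1, 0], [-0.8, 0, 0, 1, 0], [-0.8, 0, 0, 2, 0], [-0.8, 0, 0, 3, 0], [-0.8, 0, 0, 0, 0], [-0.8, 0, 0, 0, 0]]]}}

```text
time_s: 11.72
tcp_pos: [0.532, -0.2613, 0.1282]
eef_rot: [-180.0, 0.1, 176.4]
contact_force: [-0.2, 0.2, -0.7]
gripper_width: 0.0158
gripper_force: 40.0
```

Call:
{"method": "jog_arm", "body": {"deltas": [[[-0.8, -0.3, -5.7, 0, 0], [-0.8, -0.3, -5.7, 0, 0], [-0.8, -0.35, -5.75, 0, 0], [-0.8, 0, 0, -2, 0], [-0.8, 0, 0, -1, 0], [-0.8, 0, 0, 0, 0]]]}}

```text
time_s: 12.48
tcp_pos: [0.5218, -0.4318, 0.0963]
eef_rot: [179.9, -0.1, 176.4]
contact_force: [0.1, 0.0, -0.6]
gripper_width: 0.0161
gripper_force: 40.0
```

Call:
{"method": "jog_arm", "body": {"deltas": [[[-0.8, 0, -0.1, -1, 0], [-0.8, 0, 0, -1, 0], [-0.8, 0, 0, -1, 0], [-0.8, 0, 0, -1, 0], [-0.8, 0, 0, -0.2, 0], [-0.8, 0, 0, 0, 0], [-0.8, 0, 0, 0, 0]]]}}

```text
time_s: 13.35
tcp_pos: [0.523, -0.433, 0.0572]
eef_rot: [-180.0, 0.1, 176.4]
contact_force: [-1.9, 7.6, 15.6]
gripper_width: 0.0159
gripper_force: 40.0
```

Call:
{"method": "jog_arm", "body": {"deltas": [[[-0.2, 0, 0, 0.2, 0], [-0.2, 0, 0, 0, 0], [-0.2, 0, 0, 2, 0], [-0.2, 0, 0, 4.5, 0], [-0.2, 0.3, 5.75, 0, 0], [-0.2, 0.3, 5.75, 0, 0], [-0.2, 0, 0, -3, 0], [-0.2, 0, 0, 0, 0]]]}}

```text
time_s: 14.35
tcp_pos: [0.5271, -0.3175, 0.0905]
eef_rot: [179.9, -0.2, 176.4]
contact_force: [0.5, -0.8, 0.2]
gripper_width: 0.0353
gripper_force: 0.0
```

```bash
python3 - <<'E'
from h import *
im=r.capture('top')
for c,a,uv,bb in blobs(im,(205,175,345,275)):
    print(c,a,uv.round(1),bb,px2w('top',uv,.058)[:2].round(4))
E
```

```text
red 69 [258.7 236.6] [49, 58, 11, 8] [ 0.4812 -0.315 ]
red 164 [231.2 251.2] [18, 71, 17, 11] [ 0.4503 -0.26  ]
yellow 71 [286.6 238.8] [77, 60, 11, 8] [ 0.4778 -0.3723]
yellow 167 [285.1 255.8] [72, 76, 17, 11] [ 0.4432 -0.3698]
blue 51 [316.2 217.9] [108, 40, 8, 7] [ 0.522  -0.4326]
blue 74 [314.6 240.7] [104, 62, 12, 8] [ 0.475  -0.4296]
blue 174 [312.  257.9] [99, 78, 17, 11] [ 0.4398 -0.4245]
```

Call:
{"method": "jog_arm", "body": {"deltas": [[[-0.2, 0, 0, -2, 0], [-0.2, 0, 0, -1.5, 0], [-0.2, 0, 0, 0, 0], [-0.8, 0, 0, 0, 0], [-0.8, 0, 0, 0, 0], [-0.8, 0, 0, 0, 0]]], "force": 40}}

```text
time_s: 15.15
tcp_pos: [0.529, -0.3172, 0.0583]
eef_rot: [179.9, 0.1, 176.4]
contact_force: [0.7, 9.6, 3.4]
gripper_width: 0.0158
gripper_force: 40.0
```

Call:
{"method": "jog_arm", "body": {"deltas": [[[-0.8, 0, 0, 1, 0], [-0.8, 0, 0, 1, 0], [-0.8, 0, 0, 2, 0], [-0.8, 0, 0, 3, 0], [-0.8, 0, 0, 0, 0], [-0.8, 0, 0, 0, 0]]]}}

```text
time_s: 15.9
tcp_pos: [0.5285, -0.3188, 0.1282]
eef_rot: [-180.0, 0.1, 176.4]
contact_force: [-0.1, 0.6, -0.3]
gripper_width: 0.0162
gripper_force: 40.0
```

Call:
{"method": "jog_arm", "body": {"deltas": [[[-0.8, 0.2, 3, 0, 0], [-0.8, 0.15, 2.9, 0, 0], [-0.8, 0, 0, -2, 0], [-0.8, 0, 0, -1, 0], [-0.8, 0, 0, 0, 0]]]}}

```text
time_s: 16.52
tcp_pos: [0.5312, -0.2597, 0.0964]
eef_rot: [180.0, -0.1, 176.4]
contact_force: [0.3, 0.0, -1.0]
gripper_width: 0.0159
gripper_force: 40.0
```

Call:
{"method": "jog_arm", "body": {"deltas": [[[-0.8, 0, 0, -1, 0], [-0.8, 0, 0, -1, 0], [-0.8, 0, 0, -1, 0], [-0.8, 0, 0, -1, 0], [-0.8, 0, 0, -0.2, 0], [-0.8, 0, 0, 0, 0], [-0.8, 0, 0, 0, 0]]]}}

```text
time_s: 17.4
tcp_pos: [0.5325, -0.2592, 0.057]
eef_rot: [-180.0, 0.1, 176.4]
contact_force: [-4.3, 6.6, 17.2]
gripper_width: 0.0161
gripper_force: 40.0
```

Seated. Release, rise, and back off to the right, high above the bystanders, for a clear look.

Call:
{"method": "jog_arm", "body": {"deltas": [[[-0.2, 0, 0, 0.2, 0], [-0.2, 0, 0, 0, 0], [-0.2, 0, 0, 2, 0], [-0.2, 0, 0, 5, 0], [-0.2, 0, 0, 6, 0], [-0.2, 0, 0, 6, 0], [-0.2, -3, -5, 0, 0], [-0.2, -3, -5, 0, 0]]]}}

```text
time_s: 18.4
tcp_pos: [0.4718, -0.3602, 0.248]
eef_rot: [-180.0, 0.1, 176.5]
contact_force: [1.0, -0.6, -0.2]
gripper_width: 0.0352
gripper_force: 0.0
```

Call:
{"method": "jog_arm", "body": {"deltas": [[[-0.2, -3, -5, 0, 0], [-0.2, -3, -5, 0, 0], [-0.2, -3, -5, 0, 0], [-0.2, -3, -5, 0, 0], [-0.2, -3, -5, 0, 0], [-0.2, 0, 0, 0, 0], [-0.2, 0, 0, 0, 0]]]}}

```text
time_s: 19.27
tcp_pos: [0.3214, -0.6096, 0.2464]
eef_rot: [179.9, -0.1, 176.3]
contact_force: [0.8, 0.2, -0.6]
gripper_width: 0.0351
gripper_force: 0.0
```

```bash
python3 - <<'E'
from h import *
im=r.capture('top')
for c,a,uv,bb in blobs(im,(205,175,345,275)):
    print(c,a,uv.round(1),px2w('top',uv,.058)[:2].round(4))
im2=r.capture('scene')
a=cv2.resize(im[175:275,205:385],(540,300)); b=cv2.resize(im2[170:290,180:396],(540,300))
cv2.imwrite('pics/end.png',np.vstack([a,b])); s=r.get_state(); print(s['tcp_pos'],s['time_s'])
E
```

```text
red 46 [232.9 211.7] [ 0.5318 -0.2605]
red 68 [230.5 234.4] [ 0.4846 -0.2573]
red 155 [231.5 251.2] [ 0.4504 -0.2605]
yellow 48 [288.2 215.9] [ 0.5252 -0.3751]
yellow 31 [284.2 237.9] [ 0.4794 -0.3673]
yellow 127 [286.8 256.1] [ 0.4426 -0.3733]
blue 47 [316.1 217.9] [ 0.5221 -0.4324]
blue 14 [310.9 238.6] [ 0.479 -0.422]
[ 0.32245911 -0.60890485  0.24724334] 19.375
```

View pics/end.png

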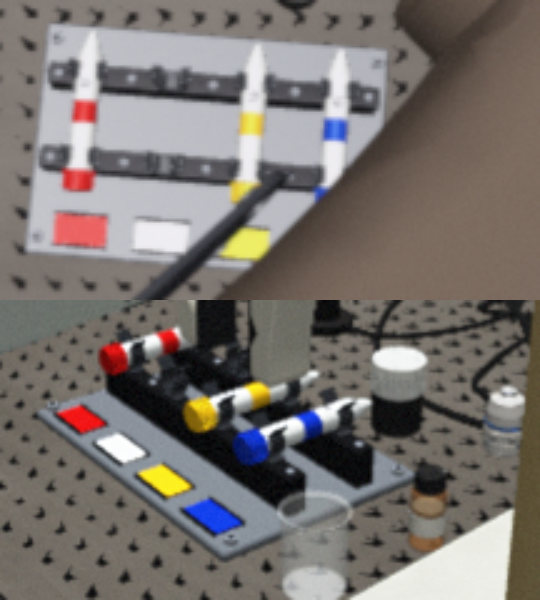

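Every tube lies in the clips behind its own label at the original seated positions, and the beaker (315,545) and vial (428,505) are untouched. Handing in.

```bash
python3 -c "
from plant import r
print(r.close_job())"
```

```text
the job is handed in; nothing more can be done
None
```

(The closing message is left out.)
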